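Lock the pull-out tray's front with the cam fitting

ROBOT

A 7-joint arm with a two-finger parallel gripper is mounted at the origin on the work surface. World frame = base frame: x ahead of the robot, y to its left, z up, the work surface at z = 0. Lengths are in m, angles in rad, forces in N, time in s.
With the tool pointing down it reaches from about 0.4 to 0.85 m from the base axis. Payload 4.5 kg.
Tool frame: the origin (TCP) lies at the very end of the fingers, on their centre line; the grasp point (between the pads) lies 19 mm behind it (r.grip_point_offset is the distance from the TCP to the grasp point, in m); y points along the fingers, x is the direction in which the jaws open and shut, and the axes are right-handed (so a half turn about y gives the same grasp; the last joint's range is limited). The gripper opens to 88 mm and grips with 3 to 60 N. Pads are 18 mm wide; open, the fingers measure 123 mm over their backs; the gripper's body (75 mm by 187 mm) begins 45 mm behind the grasp point.
Start: joints at [1.211, 0.689, -0.195, 1.565, 0.157, 0.902, -0.215], TCP at [0.24, -0.577, 0.239] pointing down, gripper open.
Joint ranges: [-3.01, 3.01], [-0.46, 2.08], [-1.47, 1.51], [0.13, 2.56], [-1, 4.14], [0.04, 2.09], [-2.66, 2.66]. Speed limits (rad/s): [2.57, 2.57, 3.14, 3.14, 3.14, 3.14, 3.14].

INTERFACE

Orientations are given as a unit quaternion [x, y, z, w].
In Python, from plant import get_state, snapshot, camera_params, job, r gives the robot as it stands.
- The arm moves only by the tool carry_out, never from a script. Its arguments are lists of equal length, an entry for each row: "offset": the shift along the world's x, y, z in m, a list of three; "twist": the turn about the world's z in degrees. In form: {"offset": [[tx, ty, tz], ...], "twist": [twist, ...]}. A call has 1 to 8 rows; each row shifts and turns the commanded pose from where the row before left it; what a row does not reach is not made up. A row lasts 1/8 s, in which the tool goes at most 62.5 mm and 10.7 degrees, less where a joint would pass 70% of its speed; a pose out of reach is approached as far as the arm can. A call with a gripper value outside its range is refused whole. "grip" is the finger opening in m, from 0 to 0.0881, set as the call begins (left out, the last holds). The fingers move at their own pace and stop on an object; "newtons" is the grip in N (left out, the last holds). Time passes only in rows, so rows that do not move let the fingers close. It gives the time, the measured TCP pose, the force and the opening at its end, in the units of the state.
- get_state(): the state, without advancing time (a new reading comes with each control period).
- snapshot(name): name is "scene" or "top" or "wrist"; returns the picture (384x512x3 uint8, red, green, blue); there is no depth.
- camera_params(name): a dict with "camera_matrix" (3x3 intrinsics, pixels), "eye" and "orientation" of the camera in the world. Camera axes: x right, y up, looking along -z (the intrinsics and any distortion apply to the point x, -y, -z); pixel columns grow to the right and rows downward; lengths in m; the calibration is good to about 2 mm. A picture is of the moment at which its call begins: read the wrist's pose just before it. camera_params takes no time and is no camera call; for the wrist camera it gives the pose at the moment of the call.
- job.finish_job(): hands the job in, once; it reports no verdict.
The state is a dict: "clock": time; "q": joint angles; "qd": joint speeds; "joint_torque": joint torques, N m; "tool_pos": TCP position; "eef_rot": TCP orientation; "contact_force": force on the tool from outside, world axes, zero at the start; "moment": the same for the moment, N m; "opening": opening from 0.0 (shut) to 1.0 (fully open).
Only numpy, scipy, OpenCV 4.12 (cv2) and the standard library are available. Lean on these libraries where they do the work, as an engineer would, in place of code of your own. Each camera call takes 0.05 s, during which the arm holds its last target. There are 200 camera calls.

TASK

The blue front of the wooden pull-out tray is still loose, with a gap behind it. Take the yellow-handled flat screwdriver from its stand, put its blade in the slot of the brass cam disc and turn the disc clockwise (seen from above) as far as it goes, so that it draws in the bolt and the front closes up. Then stand the screwdriver upright back in the hole it came from, let go, and do not knock over or shift the glass jar.

Things in the scene. Friction and masses are not known exactly. Their poses are not given: they have to be found in the camera images.
- driver: Yellow-handled flat screwdriver, 116 mm, blade down in a 34 mm square hole of a fixed wooden stand (top 56 mm up); a blue one is 100 mm away. Origin: mid lower edge of blade, 6 mm above the worktop; z up the tool, x along blade width. Blade 24 (x) x 4 (y), 16 high; shaft dia 10; collar dia 48 at z 50-56 rests on the stand; handle z 56-116, 36 (x) x 28 (y), grip on its flat y faces.
- cam_slot (a point): Centre of the top of the brass cam disc (dia 48 mm), 54 mm above the worktop; z up, x along its slot. Slot open at both ends, 11 mm deep, 10 wide below, lips sloping out to about 18 at the top. The disc turns clockwise from above by 1.2 rad from its start to a hard stop, needs 0.06 N m and stays where left. The blade has about 0.25 rad of play each way in the slot. Fixed tray.
- front (a joint): How far the blue front is drawn in towards the tray, m: 0 = 10 mm gap open, 0.010 = fully home. The cam disc drives it evenly, 10 mm over its 1.2 rad. The front is 220 mm wide, 18 thick, its top 70 mm above the worktop, its inner face 60 mm from the disc's centre; the tray's other walls are 50 mm high.
- jar: Small clear glass jar, 60 mm in diameter, 80 mm high, standing beyond the stand and tray, its red twist cap lying near. Origin: centre of its underside. Not to be disturbed.
Things that resemble listed ones, but are neither listed nor needed, are in the scene too. There is more than one size of the driver; the one meant has the size given above.

How it is judged:
On the way, in this order (a step that is already met when the one before it is completed fails the run):
1. the yellow screwdriver's blade is in the slot of the cam disc (horizontal distance between driver and cam_slot below 0.014 m and z of driver in the frame of cam_slot below -0.004 m and value of joint front below 0.004 m), for 0.1 s.
2. with the blade in the slot, the disc has been turned until the front is drawn in by at least 8 of its 10 mm (horizontal distance between driver and cam_slot below 0.014 m and z of driver in the frame of cam_slot below -0.003 m and value of joint front above 0.008 m), for 0.2 s.
At the end, for the whole second after the job is handed in: The front is drawn in by at least 8 of its 10 mm; the yellow screwdriver stands released and at rest in its hole, within 20 mm of where it stood at the start and within 10 degrees of upright; the jar stands upright within 40 mm of its place (value of joint front above 0.008 m and distance of driver from where it was at the start of the episode below 0.02 m and angle between each of driver, jar's own z axis and vertical below 0.17 rad and linear speed of driver below 0.02 m/s and distance of jar from where it was at the start of the episode below 0.04 m); the robot touches nothing.
It fails at once if the glass jar is knocked over or shifted by more than 40 mm (angle between jar's own z axis and vertical above 0.5 rad or distance of jar from where it was at the start of the episode above 0.04 m).
It also fails if it takes over 54 s, if anything falls off the work surface, if the arm or the gripper's body presses on something with over 40 N, if the wrist force passes 120 N, or if a joint passes its speed limit or range.

## Working session

There is one attempt and no reset: what is moved stays moved. The work goes in short steps, Python scripts to look and compute and a tool call to move; the robot and the scene stay as the last step left them, time stands still between calls to the robot, and variables do not carry over. Pictures are saved under pics/ and viewed, about 8 in all and at most 12, crops included, and the job is handed in when it is done.

Besides the shell and the picture viewer there is one more tool, called after "Emit:" as a command line: name --pt "numbers of a row" for each row, then --argument value for the rest. carry_out: Moves the arm, as the interface text tells. Its arguments: {"type":"object","properties":{"offset":{"type":"array"},"twist":{"type":"array"},"grip":{"type":"number"},"newtons":{"type":"number"}},"required":["offset","twist"]}

```bash
mkdir -p pics; ls
python3 - <<'E'
from plant import *
import cv2,numpy as np
s=get_state();print(s)
for n in("scene","top"):
    im=snapshot(n);cv2.imwrite(f"pics/{n}0.png",im[:,:,::-1]);print(n,camera_params(n))
print(camera_params("wrist"))
a=cv2.imread("pics/scene0.png");b=cv2.imread("pics/top0.png")
E
```

```text
pics
{'clock': 0.0, 'q': array([ 1.21078235,  0.68998812, -0.19453851,  1.56634458,  0.15730337,
        0.9024583 , -0.2150726 ]), 'qd': array([ 1.82791737e-03, -5.37279021e-05,  2.13635664e-03,  6.31304212e-04,
       -2.22678107e-04, -4.22781742e-04,  1.55951320e-03]), 'joint_torque': array([ 1.07154698e-03, -5.27554107e+01, -1.26680017e+00, -1.53424788e+01,
       -5.27026446e-02,  6.54646850e-03,  1.68907191e-04]), 'tool_pos': array([ 0.23954997, -0.57659595,  0.23790791]), 'eef_rot': array([-0.58786197,  0.39303225, -0.39192861,  0.58850311]), 'contact_force': array([ 0.1076823 , -0.52385913,  0.49513151]), 'moment': array([-0.01139148,  0.02099176,  0.00881362]), 'opening': 1.0016097987002444}
scene {'camera_matrix': array([[414.76396642,   0.        , 259.59163229],
       [  0.        , 414.76396642, 197.34992076],
       [  0.        ,   0.        ,   1.        ]]), 'eye': array([ 1.22150796, -0.17430277,  0.48661821]), 'orientation': array([0.37772641, 0.30383035, 0.56697764, 0.66599267])}
top {'camera_matrix': array([[473.57823842,   0.        , 253.20555336],
       [  0.        , 473.57823842, 195.77301316],
       [  0.        ,   0.        ,   1.        ]]), 'eye': array([ 0.41670946, -0.04806658,  1.0082024 ]), 'orientation': array([ 0.0722815 , -0.05425671, -0.70079617,  0.70761311])}
{'camera_matrix': array([[318.00768276,   0.        , 258.42868098],
       [  0.        , 318.00768276, 192.58391905],
       [  0.        ,   0.        ,   1.        ]]), 'eye': array([ 0.31238594, -0.5455031 ,  0.3852174 ]), 'orientation': array([-0.12710186,  0.08597977, -0.54865382,  0.82184644])}
```

View pics/top0.png

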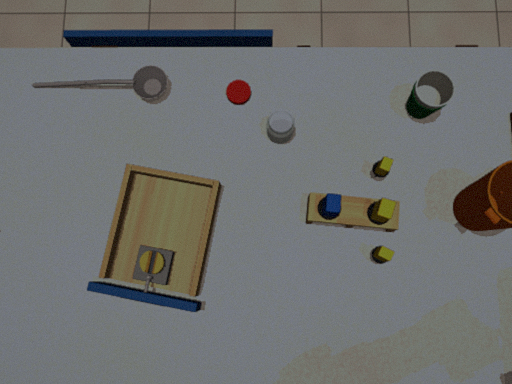

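View pics/scene0.png

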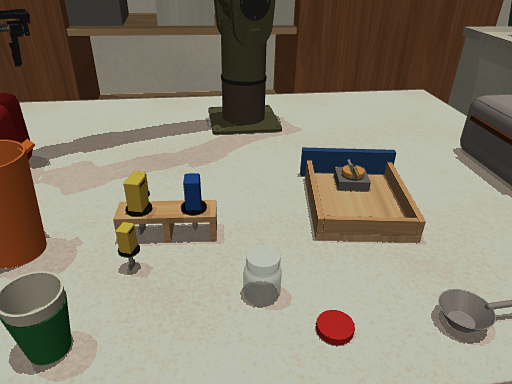

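The top view shows the disc near (152,262), the yellow driver in its stand at (383,210), the blue driver at (331,206), the jar at (281,125) and small yellow decoys at (383,167) and (382,254). I'll zoom in on the disc and the driver.

```bash
cat > h.py <<'E'
import numpy as np,cv2
from scipy.spatial.transform import Rotation as R
from plant import *
def p2w(c,uv,z):
    d=np.linalg.inv(c["camera_matrix"])@[uv[0],uv[1],1]
    d=R.from_quat(c["orientation"]).as_matrix()@(d*[1,-1,-1])
    return c["eye"]+d*(z-c["eye"][2])/d[2]
def w2p(c,p):
    d=R.from_quat(c["orientation"]).as_matrix().T@(np.array(p)-c["eye"])*[1,-1,-1]
    return (c["camera_matrix"]@d/d[2])[:2]
E
python3 - <<'E'
from h import *
b=cv2.imread("pics/top0.png")
f=lambda u,v:cv2.resize(b[v-40:v+40,u-50:u+50],None,fx=8,fy=8,interpolation=cv2.INTER_CUBIC)[:, :]
im=np.hstack([cv2.resize(b[v-34:v+34,u-34:u+34],(396,396),interpolation=cv2.INTER_CUBIC) for u,v in((152,262),(370,210))])
cv2.imwrite("pics/c1.png",im)
c=camera_params("top")
for n,uv,z in(("disc",(152,262),.054),("drv",(384,209),.122),("blue",(332,205),.122),("jar",(281,122),.08),("frontL",(89,286),.07),("frontR",(200,306),.07),("standL",(306,225),.056),("standR",(398,230),.056),("standTL",(308,195),.056)):print(n,p2w(c,uv,z).round(4))
s=get_state();print(R.from_quat(s["eef_rot"]).as_matrix().round(3))
E
```

```text
disc [0.4528 0.1791 0.054 ]
drv [ 0.5537 -0.2707  0.122 ]
blue [ 0.5606 -0.1734  0.122 ]
jar [ 0.7387 -0.0784  0.08  ]
frontL [0.4042 0.2973 0.07  ]
frontR [0.3688 0.0775 0.07  ]
standL [ 0.53   -0.1298  0.056 ]
standR [ 0.5216 -0.3135  0.056 ]
standTL [ 0.5915 -0.1344  0.056 ]
[[ 0.384 -0.001  0.923]
 [-0.923  0.001  0.384]
 [-0.002 -1.    -0.   ]]
```

View pics/c1.png

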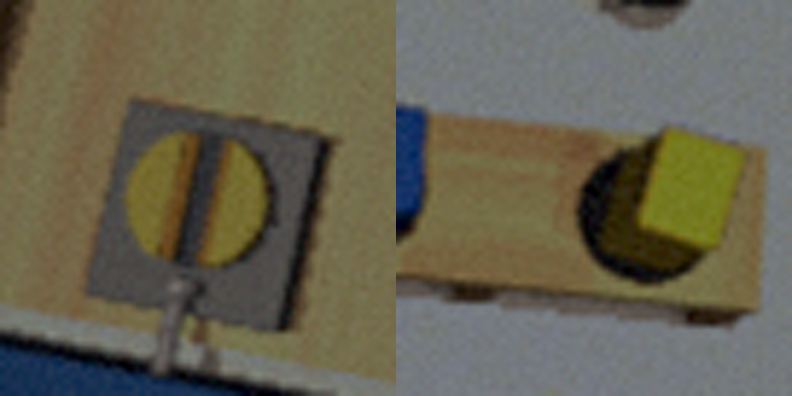

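Run:
```python
from h import *
c=camera_params("top");k=68/396
A=lambda p:(118+p[0]*k,228+p[1]*k); B=lambda p:(336+p[0]*k,176+p[1]*k)
h=[p2w(c,B(p),.122)[:2] for p in((272,128),(349,150),(320,247),(244,222))]
h=np.array(h);print(h.mean(0),[np.linalg.norm(h[i]-h[i-1]) for i in range(4)])
for e in (h[1]-h[2],h[0]-h[3],h[0]-h[1],h[3]-h[2]):print(np.degrees(np.arctan2(e[1],e[0])))
a=p2w(c,A((209,135)),.046);b=p2w(c,A((190,262)),.046);e=a-b;print("slot",np.degrees(np.arctan2(e[1],e[0])),((a+b)/2))
d=[p2w(c,A(p),.054) for p in((124,199),(272,199),(199,128),(199,270))]
print("disc",np.mean(d,0),np.linalg.norm(d[0]-d[1]),np.linalg.norm(d[2]-d[3]))
e=np.array([.0354,.2198]);print("front normal",np.degrees(np.arctan2(-(-e[1]),-e[0])))
col=B((246,213));print("collar",p2w(c,(336+(250)*k,176+213*k),.062))
```

```text
[ 0.55558598 -0.27610065] [np.float64(0.03244892181795478), np.float64(0.025475990123951422), np.float64(0.03342458314739509), np.float64(0.025273940470534884)]
-18.436125014438755
-18.11822169828544
73.95359019321289
71.75904940732953
slot -5.797312882145202 [0.45303104 0.1804432  0.046     ]
disc [0.45252278 0.17890147 0.054     ] 0.051313530826932366 0.04856526026132944
front normal 99.14923363300497
collar [ 0.55566139 -0.27537177  0.062     ]
```

Emit:
carry_out --pt "0.03 0.05 0" --pt "0.03 0.05 0" --pt "0.03 0.05 0" --pt "0.03 0.05 0" --pt "0.03 0.05 0" --pt "0.04 0.05 0" --pt "0.05 0 0" --pt "0.05 0 0" --twist '[-5,-5,-5,-5,-5,-5,-5,-5.6]' --grip 0.07 --newtons 30

```text
clock: 1.1
tool_pos: [0.5302, -0.2772, 0.2387]
eef_rot: [-0.415, 0.573, -0.572, 0.415]
contact_force: [0.6, -1.2, -0.6]
opening: 0.793
```

Run:
```python
from h import *
c=camera_params("wrist");im=snapshot("wrist");cv2.imwrite("pics/w1.png",im[:,:,::-1])
s=get_state();print(s["q"].round(3),R.from_quat(s["eef_rot"]).as_matrix().round(3),c["eye"],c["orientation"])
np.save("w1.npy",np.r_[c["eye"],c["orientation"]])
```

```text
[ 0.366  0.656  0.058  1.645 -0.052  0.834 -1.439] [[-0.309  0.008  0.951]
 [-0.951  0.    -0.309]
 [-0.003 -1.     0.008]] [ 0.60516177 -0.30065779  0.38584051] [ 0.09009715 -0.12472581  0.80019363 -0.57966898]
```

View pics/w1.png

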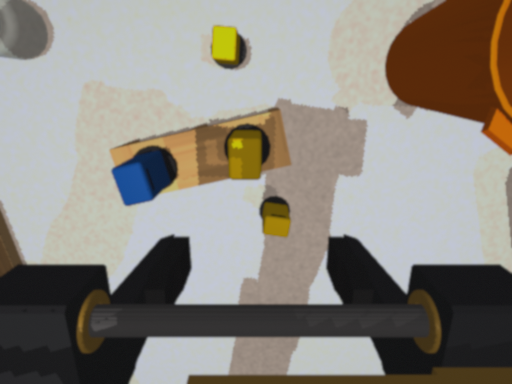

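Wrist view: the big yellow driver sits at (246,152), with its edges vertical in the image, so the yaw is about right. q7 would run out of range during the turn, so I'll take the half-turn grasp (q7 about +1.7).

Emit:
carry_out --pt "0 0 0" --pt "0 0 0" --pt "0 0 0" --pt "0 0 0" --pt "0 0 0" --pt "0 0 0" --pt "0 0 0" --pt "0 0 0" --twist '[10,10,10,10,10,10,10,10]'

```text
clock: 2.15
tool_pos: [0.5283, -0.2783, 0.2383]
eef_rot: [-0.687, 0.169, -0.169, 0.687]
contact_force: [-0.3, -0.6, 0.4]
opening: 0.797
```

Emit:
carry_out --pt "0 0 0" --pt "0 0 0" --pt "0 0 0" --pt "0 0 0" --pt "0 0 0" --pt "0 0 0" --pt "0 0 0" --pt "0 0 0" --twist '[10,10,10,10,10,10,10,10]'

```text
clock: 3.15
tool_pos: [0.5283, -0.2785, 0.2383]
eef_rot: [-0.635, -0.311, 0.312, 0.635]
contact_force: [-0.3, -0.3, -0.6]
opening: 0.794
```

Emit:
carry_out --pt "0.01 0 0" --pt "0 0 0" --pt "0 0 0" --pt "0 0 0" --twist '[10,10,0,0]'

```text
clock: 3.65
tool_pos: [0.5385, -0.2785, 0.2385]
eef_rot: [-0.573, -0.414, 0.415, 0.573]
contact_force: [0.6, 0.3, -1.3]
opening: 0.797
```

Run:
```python
from h import *
c=camera_params("wrist");im=snapshot("wrist")[:,:,::-1].copy();cv2.imwrite("pics/w2.png",im)
s=get_state();print(s["q"].round(3),s["tool_pos"],R.from_quat(s["eef_rot"]).as_matrix().round(3))
np.save("w2.npy",np.r_[c["eye"],c["orientation"]])
# project estimate
for z in(.122,.062):
  p=w2p(c,[.5556,-.276,z]);print(p)
  cv2.drawMarker(im,tuple(p.round().astype(int)),(255,0,255),0,8)
cv2.imwrite("pics/w2m.png",im)
```

```text
[ 0.843  0.774 -0.83   1.606  0.637  1.052  1.082] [ 0.53861017 -0.27843882  0.23862548] [[ 0.312 -0.    -0.95 ]
 [ 0.95  -0.     0.312]
 [-0.    -1.     0.   ]]
[265.87986914 204.07209268]
[264.59333595 184.96942036]
```

View pics/w2m.png

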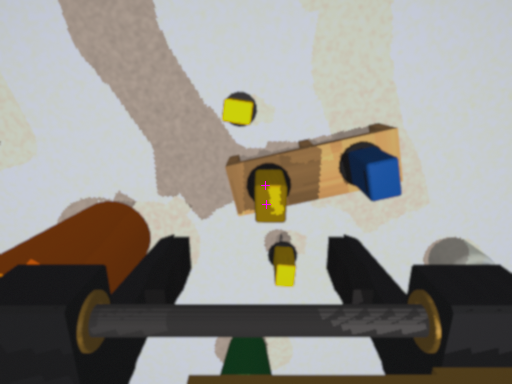

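```bash
python3 - <<'E'
from h import *
im=cv2.imread("pics/w2.png");c=camera_params("wrist");s=get_state()
hsv=cv2.cvtColor(im,cv2.COLOR_BGR2HSV)
m=cv2.inRange(hsv,(22,150,60),(35,255,255));n,l,st,ce=cv2.connectedComponentsWithStats(m)
i=l[200,271];print(st[i],ce[i])
ys,xs=np.where(l==i)
for y in range(165,226,4):
  r=xs[ys==y]
  if len(r):print(y,r.min(),r.max(),end='; ')
for uv in((271,200),):print(p2w(c,uv,.122))
T=s["tool_pos"];print(w2p(c,T),w2p(c,T-[0,0,.117]),w2p(c,[T[0],T[1],.122]))
E
python3 - <<'E'
import cv2
im=cv2.imread("pics/w2.png");cv2.imwrite("pics/c2.png",cv2.resize(im[150:240,220:320],None,fx=6,fy=6,interpolation=cv2.INTER_CUBIC))
E
```

```text
[ 254  169   34   53 1603] [269.86961946 194.91703057]
169 259 279; 173 255 282; 177 255 284; 181 255 285; 185 255 286; 189 254 287; 193 254 287; 197 254 285; 201 255 285; 205 255 285; 209 255 284; 213 256 284; 217 256 284; 221 261 281; [ 0.55355212 -0.27058055  0.122     ]
[256.34797576 252.00460437] [257.15720645 187.05857318] [257.15566114 187.18259408]
```

View pics/c2.png

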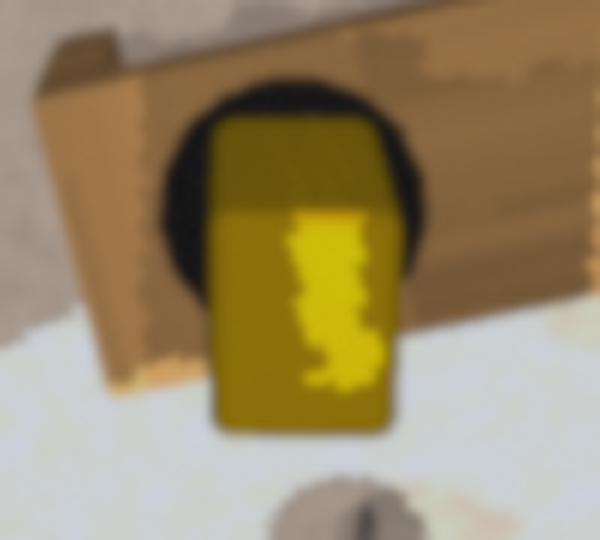

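Run:
```python
from h import *
K=camera_params("wrist")["camera_matrix"]
for f in("w1","w2"):
  a=np.load(f+".npy");c=dict(camera_matrix=K,eye=a[:3],orientation=a[3:])
  im=cv2.imread(f"pics/{f}.png");g=im.max(2)
  hsv=cv2.cvtColor(im,cv2.COLOR_BGR2HSV)
  m=cv2.inRange(hsv,(20,120,50),(36,255,255))
  p=w2p(c,[.5556,-.276,.122]);n,l,st,ce=cv2.connectedComponentsWithStats(m)
  i=l[int(p[1]),int(p[0])];x,y,w,h,_=st[i];bot=y+h
  # front bottom edge of top face
  ys,xs=np.where(l==i);r=[((xs[ys==q].min()+xs[ys==q].max())/2) for q in range(bot-18,bot-4)]
  print(f,st[i],p,np.mean(r))
  pitch=318/(c["eye"][2]-.122)
  uv=(np.mean(r),bot-pitch*.018);print(uv,p2w(c,uv,.122))
  print("tcp-axis at that height",w2p(c,[*(get_state()["tool_pos"][:2]),.122]))
```

```text
w1 [ 227  129   35   50 1641] [249.08907708 159.31274783] 244.25
(np.float64(244.25), np.float64(157.30507488126125)) [ 0.55849366 -0.27268164  0.122     ]
tcp-axis at that height [258.12831187 176.97473323]
w2 [ 254  169   34   53 1640] [265.87986914 204.07209268] 269.85714285714283
(np.float64(269.85714285714283), np.float64(200.29980746331702)) [ 0.55334805 -0.2716108   0.122     ]
tcp-axis at that height [257.19074026 187.3491204 ]
```

Emit:
carry_out --pt "0.018 0.006 0" --pt "0 0 -0.04" --pt "0 0 -0.04" --pt "0 0 -0.03" --pt "0 0 -0.025" --pt "0 0 -0.015" --pt "0 0 -0.01" --pt "0 0 0" --twist '[0,0,0,0,0,0,0,0]'

```text
clock: 4.7
tool_pos: [0.5568, -0.2724, 0.0786]
eef_rot: [-0.572, -0.415, 0.415, 0.572]
contact_force: [0.3, -0.0, -0.0]
opening: 0.797
```

Emit:
carry_out --pt "0 0 0" --pt "0 0 0" --pt "0 0 0" --pt "0 0 0" --pt "0 0 0" --pt "0 0 0" --twist '[0,0,0,0,0,0]' --grip 0.02 --newtons 40

```text
clock: 5.45
tool_pos: [0.5569, -0.2725, 0.0789]
eef_rot: [0.572, 0.415, -0.415, -0.572]
contact_force: [-0.4, -0.0, 1.0]
opening: 0.316
```

Run:
```python
from h import *
s=get_state();print(s["q"].round(3),s["tool_pos"],s["contact_force"],s["moment"],s["opening"]*.0881,R.from_quat(s["eef_rot"]).as_matrix().round(3)[:,0])
a=snapshot("scene")[:,:,::-1];cv2.imwrite("pics/s1.png",cv2.resize(a[150:290,60:260],None,fx=4,fy=4,interpolation=cv2.INTER_CUBIC))
```

```text
[ 0.747  0.982 -0.69   1.681  0.832  0.798  0.919] [ 0.55690256 -0.2724972   0.07890012] [-0.36613424 -0.00930857  1.03813313] [-0.04167988 -0.02431652  0.01367717] 0.027807286281157136 [ 0.31   0.951 -0.   ]
```

View pics/s1.png

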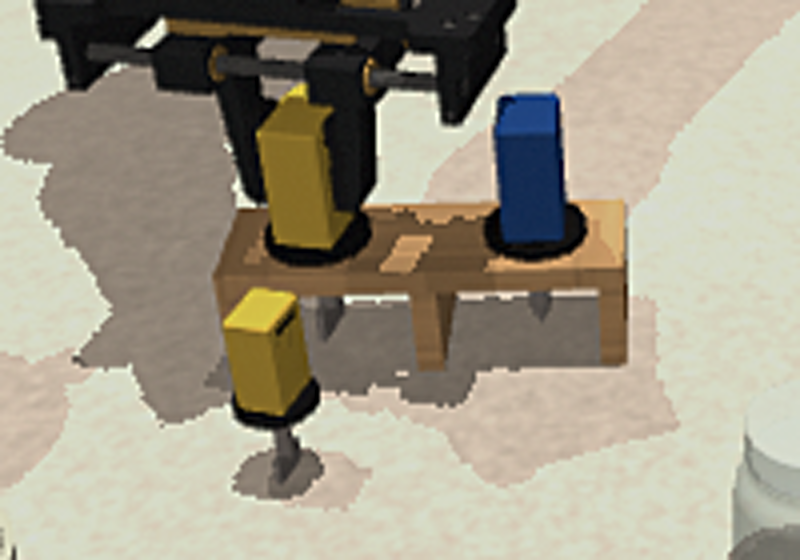

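Gripped: the opening is 27.8 mm against the 28 mm handle. I'll lift and carry it to above the disc.

Emit:
carry_out --pt "0 0 0.015" --pt "0 0 0.03" --pt "0 0 0.035" --pt "0 0 0.035" --pt "0 0 0.035" --pt "-0.005 0.025 0" --pt "-0.01 0.04 0" --pt "-0.01 0.04 0" --twist '[0,0,0,0,0,1,1,1]'

```text
clock: 6.5
tool_pos: [0.5315, -0.1661, 0.2296]
eef_rot: [0.561, 0.431, -0.43, -0.561]
contact_force: [-0.4, 1.0, -1.9]
opening: 0.316
```

Emit:
carry_out --pt "-0.01 0.045 0" --pt "-0.01 0.045 0" --pt "-0.01 0.045 0" --pt "-0.01 0.045 0" --pt "-0.01 0.045 0" --pt "-0.01 0.045 0" --pt "-0.01 0.045 0" --pt "-0.009 0.034 0" --twist '[1,1,1,1,1,1,1,2]'

```text
clock: 7.5
tool_pos: [0.4521, 0.1841, 0.2297]
eef_rot: [-0.525, -0.474, 0.473, 0.525]
contact_force: [1.0, -0.4, -0.7]
opening: 0.314
```

Emit:
carry_out --pt "0 0 -0.03" --pt "0 0 -0.03" --pt "0 0 0" --pt "0 0 0" --twist '[0,0,0,0]'

```text
clock: 8.0
tool_pos: [0.4533, 0.1822, 0.1699]
eef_rot: [0.526, 0.474, -0.472, -0.526]
contact_force: [-0.4, 0.3, -1.3]
opening: 0.314
```

Run:
```python
from h import *
c=camera_params("wrist");im=snapshot("wrist")[:,:,::-1].copy();cv2.imwrite("pics/w3.png",im)
np.save("w3.npy",np.r_[c["eye"],c["orientation"]])
s=get_state();print(s["q"].round(3),s["tool_pos"],s["contact_force"],s["moment"],s["opening"]*.0881,R.from_quat(s["eef_rot"]).as_matrix().round(3)[:,0])
a=snapshot("scene")[:,:,::-1]
t=snapshot("top")[:,:,::-1];cv2.imwrite("pics/t2.png",t);cv2.imwrite("pics/s2.png",a)
h=np.vstack([cv2.resize(a[80:230,270:420],(300,300)),cv2.resize(t[200:320,90:210],(300,300))])
cv2.imwrite("pics/m1.png",np.hstack([cv2.resize(im[:,60:460],(500,480))[:,:],cv2.resize(h,(240,480))]))
```

```text
[-0.016  0.721 -0.758  2.024  0.774  0.706  0.193] [0.45352036 0.1822169  0.17005683] [ 0.56238218  0.57710933 -1.46709564] [ 0.11527313 -0.09617304  0.00301517] 0.027427470826679592 [0.105 0.994 0.002]
```

View pics/m1.png

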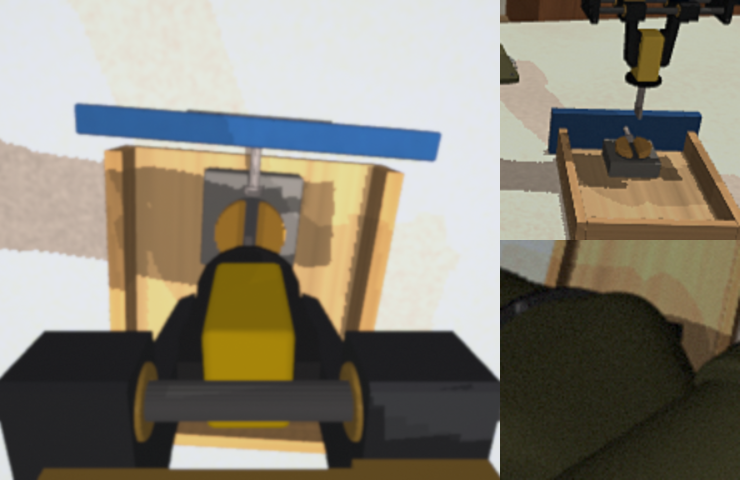

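The wrist view shows the disc around (260,185) in raw pixels, with the slot lined up with the tool. The scene camera shows the blade just above the disc. I'll fit the disc and slot position from the wrist image.

Run:
```python
from h import *
from scipy.optimize import least_squares
K=camera_params("wrist")["camera_matrix"];a=np.load("w3.npy");c=dict(camera_matrix=K,eye=a[:3],orientation=a[3:])
im=cv2.imread("pics/w3.png");hsv=cv2.cvtColor(im,cv2.COLOR_BGR2HSV)
roi=hsv[150:200,225:298]
s=get_state();T=s["tool_pos"]
th=np.linspace(0,2*np.pi,360)
# print extents of brass by row
m=cv2.inRange(hsv,(8,110,60),(30,255,255))
pts=[]
for y in range(155,198,3):
  x=np.where(m[y,225:298])[0]+225
  x=x[(x>228)&(x<292)]
  if len(x):
    g=np.where(np.diff(x)>3)[0];print(y,x.min(),[(x[i],x[i+1]) for i in g],x.max())
    if y>158 and y<190:pts+=[(x.min()-.5,y),(x.max()+.5,y)]
def rim(p):return np.array([w2p(c,[p[0]+.024*np.cos(t),p[1]+.024*np.sin(t),.054]) for t in th])
def f(p):
  r=rim(p);return [np.min(np.hypot(*(r-q).T)) *1. for q in pts]
# signed via world radius
W=np.array([p2w(c,q,.054)[:2] for q in pts])
r=least_squares(lambda p:np.hypot(*(W-p).T)-.024,[.453,.18],loss="soft_l1",f_scale=.001);print(r.x,(r.fun*1000).round(1))
print("tcp",T,"slot end proj",w2p(c,[*r.x,.054]),"blade end proj",w2p(c,[T[0],T[1],T[2]-.073]))
```

```text
161 248 [(np.int64(255), np.int64(268))] 271
164 243 [(np.int64(256), np.int64(267))] 276
167 240 [(np.int64(256), np.int64(267))] 280
170 237 [(np.int64(255), np.int64(266))] 282
173 235 [(np.int64(255), np.int64(266))] 283
176 234 [(np.int64(255), np.int64(266))] 285
179 232 [(np.int64(255), np.int64(266))] 286
182 232 [(np.int64(254), np.int64(265))] 287
185 232 [(np.int64(254), np.int64(265))] 288
188 232 [(np.int64(254), np.int64(265))] 287
191 232 [(np.int64(254), np.int64(265))] 287
194 233 [(np.int64(253), np.int64(264))] 286
197 234 [(np.int64(249), np.int64(267))] 284
[0.45253847 0.18451658] [ 0.   0.  -0.  -0.  -0.3  0.3  0.   0.   0.1 -0.6 -0.1 -0.1  0.7 -0.1
  0.3  0.3  0.1  1.   0.3  0.3]
tcp [0.45356669 0.18198465 0.169919  ] slot end proj [259.46757008 185.82133067] blade end proj [256.46500181 204.12107078]
```

Emit:
carry_out --pt "0 0.0015 0" --pt "0 0 -0.02" --pt "0 0 -0.015" --pt "0 0 -0.005" --pt "0 0 -0.005" --pt "0 0 -0.003" --pt "0 0 -0.003" --pt "0 0 0" --twist '[-2,0,0,0,0,0,0,0]'

```text
clock: 9.15
tool_pos: [0.4529, 0.1831, 0.1177]
eef_rot: [-0.534, -0.464, 0.464, 0.534]
contact_force: [-0.3, 0.6, -0.6]
opening: 0.313
```

Run:
```python
from h import *
s=get_state();print(s["tool_pos"],s["contact_force"],s["moment"],s["opening"]*.0881)
im=snapshot("wrist")[:,:,::-1];a=snapshot("scene")[:,:,::-1]
cv2.imwrite("pics/m2.png",np.hstack([cv2.resize(im[90:290,160:360],(400,400)),cv2.resize(a[90:240,280:430],(400,400),interpolation=cv2.INTER_CUBIC)]))
```

```text
[0.45286328 0.18309279 0.11769944] [-0.33371023  0.55807405 -0.61163982] [ 0.02728517 -0.17886056 -0.05096661] 0.02759790752441159
```

View pics/m2.png

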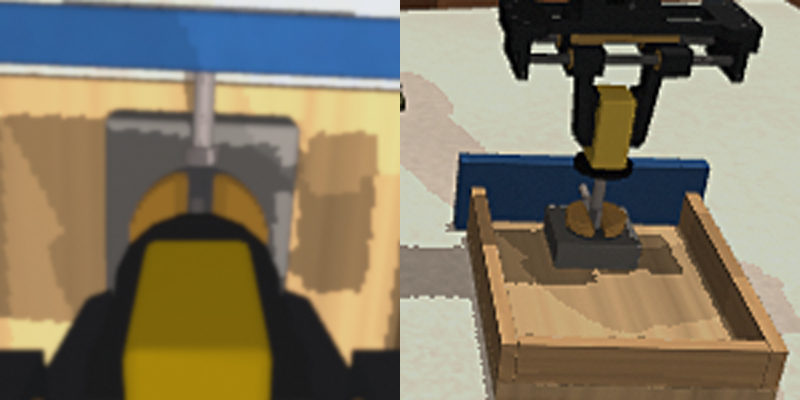

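The blade is in the slot and nothing is pressing on it. Now the clockwise turn.

Emit:
carry_out --pt "0 0 0" --pt "0 0 0" --pt "0 0 0" --pt "0 0 0" --pt "0 0 0" --pt "0 0 0" --pt "0 0 0" --pt "0 0 0" --twist '[-5,-5,-5,-5,-5,-5,-5,-5]'

```text
clock: 10.25
tool_pos: [0.4533, 0.1837, 0.118]
eef_rot: [-0.66, -0.253, 0.252, 0.661]
contact_force: [0.8, -0.5, -2.8]
opening: 0.314
```

Emit:
carry_out --pt "0 0 0" --pt "0 0 0" --pt "0 0 0" --pt "0 0 0" --pt "0 0 0" --pt "0 0 0" --twist '[-5,-5,-5,-5,-5,0]'

```text
clock: 11.0
tool_pos: [0.4535, 0.1839, 0.118]
eef_rot: [-0.699, -0.105, 0.104, 0.7]
contact_force: [1.1, 0.0, -2.3]
opening: 0.315
```

Run:
```python
from h import *
s=get_state();print(s["q"].round(2),s["tool_pos"],s["contact_force"],s["moment"],s["opening"]*.0881,R.from_quat(s["eef_rot"]).as_matrix().round(3)[:,0])
```

```text
[-0.26  0.74 -0.35  2.07  0.59  0.43 -0.78] [0.453532   0.18393255 0.11803202] [ 1.10988874  0.04071793 -2.31189689] [ 0.2333286  -0.49137432  0.04425056] 0.027777245730707896 [0.956 0.293 0.002]
```

Emit:
carry_out --pt "0 0 0" --pt "0 0 0" --pt "0 0 0" --pt "0 0 0" --twist '[-4,-4,-4,0]'

```text
clock: 11.5
tool_pos: [0.4537, 0.1839, 0.118]
eef_rot: [-0.706, -0.032, 0.031, 0.707]
contact_force: [1.7, 1.0, -1.2]
opening: 0.316
```

Run:
```python
from h import *
s=get_state();print(s["tool_pos"],s["contact_force"],s["moment"],s["opening"]*.0881,R.from_quat(s["eef_rot"]).as_matrix().round(3)[:,0])
```

```text
[0.4536663  0.18390278 0.11800918] [ 1.70766872  1.00152855 -1.22571643] [ 0.32725763 -0.60709289  0.10232769] 0.02781291066954237 [0.996 0.089 0.002]
```

Emit:
carry_out --pt "0 0 0" --pt "0 0 0" --pt "0 0 0" --pt "0 0 0" --twist '[-3,-3,0,0]'

```text
clock: 12.0
tool_pos: [0.4536, 0.1837, 0.118]
eef_rot: [-0.707, 0.006, -0.007, 0.707]
contact_force: [4.6, 2.4, -1.5]
opening: 0.314
```

Run:
```python
from h import *
s=get_state();print(s["tool_pos"],s["contact_force"],s["moment"],s["opening"]*.0881,R.from_quat(s["eef_rot"]).as_matrix().round(3)[:,0])
t=snapshot("wrist")[:,:,::-1];a=snapshot("scene")[:,:,::-1];cv2.imwrite("pics/s3.png",a)
cv2.imwrite("pics/m3.png",np.hstack([cv2.resize(t[40:280,130:370],(400,400)),cv2.resize(a[90:240,280:430],(400,400),interpolation=cv2.INTER_CUBIC)]))
```

```text
[0.45358412 0.18372837 0.11796068] [ 4.58112556  2.3515854  -1.53042322] [ 0.67540511 -1.12066361  0.00619484] 0.027681042017397052 [ 1.    -0.018  0.002]
```

View pics/m3.png

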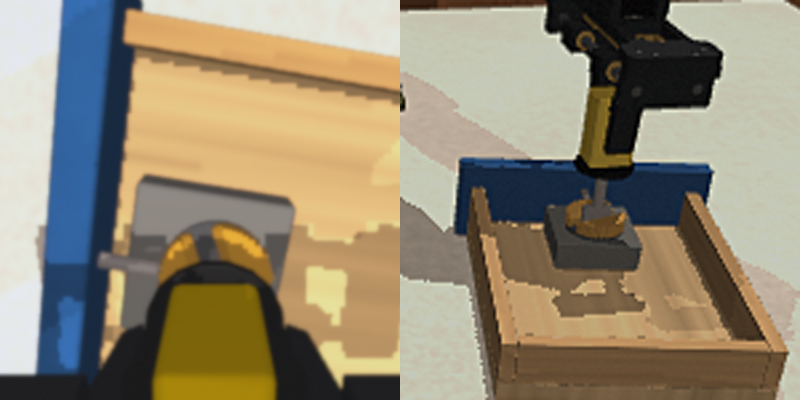

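The front now sits against the tray walls with no gap, and the forces rose at the stop. I'll relax the twist within the play, lift out and check.

Emit:
carry_out --pt "0 0 0" --pt "0 0 0.003" --pt "0 0 0.01" --pt "0 0 0.02" --pt "0 0 0.035" --pt "0 0 0.042" --pt "0 0 0" --pt "0 0 0" --twist '[8,0,0,0,0,0,0,0]'

```text
clock: 13.1
tool_pos: [0.4514, 0.1819, 0.2272]
eef_rot: [0.707, 0.042, -0.044, -0.705]
contact_force: [-0.4, 0.3, -1.6]
opening: 0.312
```

Run:
```python
from h import *
s=get_state();print(s["q"].round(2),s["tool_pos"],s["contact_force"],s["moment"],s["opening"]*.0881,R.from_quat(s["eef_rot"]).as_matrix().round(3)[:,0])
t=snapshot("wrist")[:,:,::-1];a=snapshot("scene")[:,:,::-1];cv2.imwrite("pics/s4.png",a);a0=cv2.imread("pics/scene0.png")
f=lambda x,w:cv2.resize(x,(w,400),interpolation=cv2.INTER_CUBIC)
cv2.imwrite("pics/m4.png",np.hstack([f(t,450),f(a[60:240,300:375],165),f(a0[60:240,300:375],165)]))
```

```text
[-0.18  0.56 -0.47  1.97  0.38  0.7  -0.76] [0.45143351 0.18185238 0.2271881 ] [-0.35378369  0.32454772 -1.57397838] [-0.06678171 -0.07032848 -0.0385461 ] 0.027494060645135685 [ 0.993  0.12  -0.003]
```

View pics/m4.png

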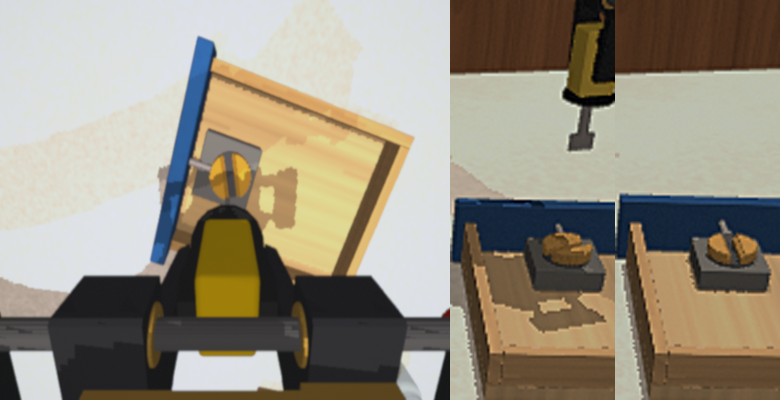

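Run:
```python
from h import *
c=camera_params("wrist");im=snapshot("wrist")[:,:,::-1].copy();cv2.imwrite("pics/w5.png",im)
K=c["camera_matrix"];a=np.load("w3.npy");c3=dict(camera_matrix=K,eye=a[:3],orientation=a[3:])
ctr=[.4525,.184]
def pol(c,im):  # rectify to world top view at z=.054, 4px/mm, 50mm window
    g=np.stack(np.meshgrid(np.arange(-70,71),np.arange(-70,71)),-1)/2000. # cols:+x -> , rows:+y
    mp=np.array([[w2p(c,[ctr[0]+q[0],ctr[1]+q[1],.054]) for q in r] for r in g]).astype(np.float32)
    return cv2.remap(im,mp[...,0],mp[...,1],cv2.INTER_LINEAR)
o=[]
for n,cc,i in(("start",c3,cv2.imread("pics/w3.png")),("now",c,im)):
    p=pol(cc,i);o.append(cv2.resize(p,(390,390)))
    # slot: dark non-brass within r<20mm
    h=cv2.cvtColor(p,cv2.COLOR_BGR2HSV);yy,xx=np.mgrid[-70:71,-70:71]
    m=(np.hypot(xx,yy)<38)&(h[...,1]<90)
    if n=="start":m&=xx<0
    q=np.stack([xx[m],yy[m]],1).astype(np.float32)
    vx,vy,x0,y0=cv2.fitLine(q,cv2.DIST_HUBER,0,.01,.01).ravel();print(n,len(q),np.degrees(np.arctan2(vy,vx)))
cv2.imwrite("pics/rect.png",np.hstack(o))
```

```text
start 580 -12.231091
now 1138 -74.48374
```

View pics/rect.png

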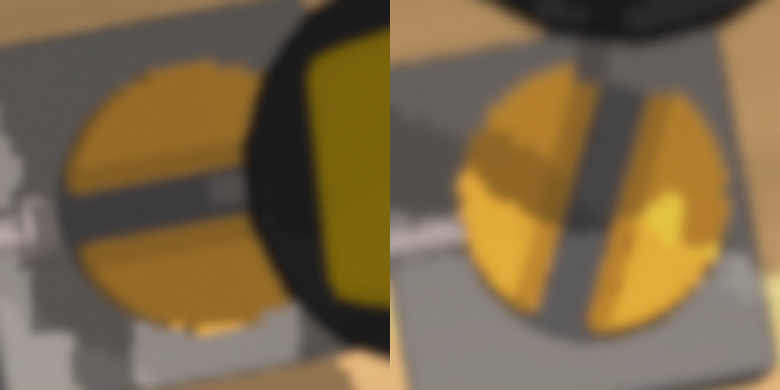

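The slot has turned about 62–66° of the 68.8° to the stop, so roughly 9–9.5 mm. That's past 8 mm, but "as far as it goes" isn't certain yet. There's plenty of time, so I'll put the blade back in and turn a little further.

Emit:
carry_out --pt "0.001 0.001 -0.04" --pt "0 0 -0.04" --pt "0 0 -0.015" --pt "0 0 -0.006" --pt "0 0 -0.005" --pt "0 0 -0.003" --pt "0 0 0" --pt "0 0 0" --twist '[0,0,0,0,0,0,-5,-3]'

```text
clock: 14.25
tool_pos: [0.454, 0.1842, 0.1191]
eef_rot: [-0.707, 0.007, -0.007, 0.707]
contact_force: [-1.1, -0.2, -1.5]
opening: 0.316
```

Emit:
carry_out --pt "0 0 0" --pt "0 0 0" --pt "0 0 0" --pt "0 0 0" --twist '[-3,-3,0,0]'

```text
clock: 14.75
tool_pos: [0.4541, 0.1843, 0.1189]
eef_rot: [-0.706, 0.043, -0.043, 0.706]
contact_force: [-0.4, 0.6, 1.0]
opening: 0.316
```

Run:
```python
from h import *
s=get_state();print(s["tool_pos"],s["contact_force"],s["moment"],s["opening"]*.0881,R.from_quat(s["eef_rot"]).as_matrix().round(3)[:,0])
```

```text
[0.45405899 0.18427044 0.11892484] [-0.37016331  0.55327635  1.02581992] [-0.04037491 -0.08121064  0.11285191] 0.02783995015130492 [ 0.993 -0.122  0.001]
```

Emit:
carry_out --pt "0 0 0" --pt "0 0 0" --pt "0 0 0" --twist '[-3,-2,0]'

```text
clock: 15.12
tool_pos: [0.454, 0.1844, 0.1189]
eef_rot: [-0.703, 0.074, -0.074, 0.703]
contact_force: [0.3, 0.6, 2.9]
opening: 0.313
```

Run:
```python
from h import *
s=get_state();print(s["tool_pos"],s["contact_force"],s["moment"],R.from_quat(s["eef_rot"]).as_matrix().round(3)[:,0])
```

```text
[0.45404257 0.18439302 0.11889801] [0.33234609 0.62028722 2.90597631] [-0.01820695 -0.12671463  0.49987471] [ 0.978 -0.208  0.001]
```

The torque about z jumped from 0.11 to 0.50 N m, so the disc is at its hard stop. I'll back off, lift out and return to the stand.

Emit:
carry_out --pt "0 0 0" --pt "0 0 0" --pt "0 0 0.003" --pt "0 0 0.012" --pt "0 0 0.03" --pt "0 0 0.035" --pt "0 0 0.03" --pt "0 0 0" --twist '[0,7,5,0,0,0,0,0]'

```text
clock: 16.12
tool_pos: [0.4549, 0.1847, 0.2309]
eef_rot: [-0.706, -0.0, -0.003, 0.708]
contact_force: [-0.5, 1.3, -1.6]
opening: 0.313
```

Run:
```python
from h import *
c=camera_params("wrist");im=snapshot("wrist")[:,:,::-1].copy();cv2.imwrite("pics/w6.png",im)
s=get_state();print(s["tool_pos"],R.from_quat(s["eef_rot"]).as_matrix().round(3)[:,0])
ctr=[.4525,.184]
g=np.stack(np.meshgrid(np.arange(-70,71),np.arange(-70,71)),-1)/2000.
mp=np.array([[w2p(c,[ctr[0]+q[0],ctr[1]+q[1],.054]) for q in r] for r in g]).astype(np.float32)
p=cv2.remap(im,mp[...,0],mp[...,1],cv2.INTER_LINEAR)
h=cv2.cvtColor(p,cv2.COLOR_BGR2HSV);yy,xx=np.mgrid[-70:71,-70:71]
m=(np.hypot(xx,yy)<38)&(h[...,1]<90)
vx,vy,_,_=cv2.fitLine(np.stack([xx[m],yy[m]],1).astype(np.float32),cv2.DIST_HUBER,0,.01,.01).ravel();print(np.degrees(np.arctan2(vy,vx)))
```

```text
[0.45407361 0.18403958 0.22949816] [ 1.    -0.003  0.001]
-79.36614
```

The slot is now at −79°, which matches full travel.

Emit:
carry_out --pt "0.005 -0.02 0" --pt "0.006 -0.03 0" --pt "0.007 -0.03 0" --pt "0.007 -0.03 0" --pt "0.007 -0.03 0" --pt "0.007 -0.03 0" --pt "0.007 -0.03 0" --pt "0.007 -0.03 0" --twist '[4.5,4.5,4.5,4.5,4.5,4.5,4.5,4.5]'

```text
clock: 17.18
tool_pos: [0.5059, -0.047, 0.2273]
eef_rot: [-0.672, -0.218, 0.22, 0.673]
contact_force: [0.5, 0.3, -0.7]
opening: 0.316
```

Emit:
carry_out --pt "0.007 -0.03 0" --pt "0.007 -0.03 0" --pt "0.007 -0.03 0" --pt "0.007 -0.03 0" --pt "0.007 -0.03 0" --pt "0.007 -0.03 0" --pt "0.005 -0.03 0" --pt "0.003 -0.0165 0" --twist '[4.5,4.5,4.5,4.5,4.5,4.5,4.5,4.5]'

```text
clock: 18.18
tool_pos: [0.5556, -0.2743, 0.2264]
eef_rot: [-0.571, -0.414, 0.416, 0.573]
contact_force: [0.6, -0.0, -1.2]
opening: 0.316
```

Emit:
carry_out --pt "0 0 0" --pt "0 0 0" --pt "0 0 0" --twist '[0,0,0]'

```text
clock: 18.55
tool_pos: [0.5568, -0.2709, 0.2286]
eef_rot: [-0.572, -0.416, 0.416, 0.572]
contact_force: [0.2, 0.1, -0.9]
opening: 0.314
```

Run:
```python
from h import *
s=get_state();print(s["q"].round(2),s["tool_pos"],s["opening"]*.0881,R.from_quat(s["eef_rot"]).as_matrix().round(3)[:,0])
a=snapshot("scene")[:,:,::-1];t=snapshot("top")[:,:,::-1];cv2.imwrite("pics/s5.png",a)
cv2.imwrite("pics/m5.png",cv2.resize(a[80:290,60:340],(800,600)))
```

```text
[ 0.81  0.8  -0.83  1.58  0.65  1.06  1.06] [ 0.55681382 -0.27093182  0.22863834] 0.0276493306261959 [0.308 0.951 0.   ]
```

No more pictures can be viewed, so I'll compare the in-hand driver numerically: handle pixels in w3 (before turning) against now.

Run:
```python
from h import *
im=snapshot("wrist")[:,:,::-1].copy();cv2.imwrite("pics/w7.png",im)
for f in("w3","w6","w7"):
  h=cv2.cvtColor(cv2.imread(f"pics/{f}.png"),cv2.COLOR_BGR2HSV)
  m=cv2.inRange(h,(22,150,60),(35,255,255));m[:,:190]=0;m[:,330:]=0
  n,l,st,ce=cv2.connectedComponentsWithStats(m);i=1+np.argmax(st[1:,4]);print(f,st[i],ce[i].round(1))
```

```text
w3 [ 221  210   75   95 6363] [258.3 259.9]
w6 [ 221  210   75   95 6340] [258.2 260. ]
w7 [ 221  210   75   95 6345] [258.3 259.9]
```

Emit:
carry_out --pt "0 -0.0015 -0.02" --pt "0 0 -0.04" --pt "0 0 -0.03" --pt "0 0 -0.02" --pt "0 0 0" --twist '[0,0,0,0,0]'

```text
clock: 19.32
tool_pos: [0.5557, -0.2736, 0.1169]
eef_rot: [-0.571, -0.415, 0.416, 0.573]
contact_force: [-0.0, 0.1, -0.2]
opening: 0.311
```

The driver hasn't moved in the hand. I'll lower the rest of the way (another ~38 mm).

Emit:
carry_out --pt "0 0 -0.015" --pt "0 0 -0.01" --pt "0 0 -0.007" --pt "0 0 -0.003" --pt "0 0 -0.003" --pt "0 0 0" --twist '[0,0,0,0,0,0]'

```text
clock: 20.08
tool_pos: [0.5569, -0.2739, 0.0807]
eef_rot: [-0.572, -0.415, 0.415, 0.572]
contact_force: [-0.8, 0.4, -1.9]
opening: 0.314
```

Emit:
carry_out --pt "0 0.001 -0.001" --pt "0 0 -0.0005" --pt "0 0 0" --twist '[0,0,0]'

```text
clock: 20.45
tool_pos: [0.5569, -0.2729, 0.0793]
eef_rot: [0.572, 0.415, -0.415, -0.572]
contact_force: [-0.9, -0.2, -1.7]
opening: 0.312
```

Emit:
carry_out --pt "0 0 0" --pt "0 0 0" --pt "0 0 0" --pt "0 0 0" --pt "0 0 0" --twist '[0,0,0,0,0]' --grip 0.065

```text
clock: 21.08
tool_pos: [0.5569, -0.2729, 0.0793]
eef_rot: [-0.572, -0.415, 0.415, 0.572]
contact_force: [0.2, 0.4, 0.0]
opening: 0.74
```

Emit:
carry_out --pt "0 0 0.01" --pt "0 0 0.02" --pt "0 0 0.03" --pt "0 0 0.04" --pt "0 0 0.04" --pt "0 0 0.02" --pt "0 0 0" --pt "0 0 0" --twist '[0,0,0,0,0,0,0,0]'

```text
clock: 22.08
tool_pos: [0.5559, -0.273, 0.2379]
eef_rot: [-0.572, -0.415, 0.416, 0.573]
contact_force: [0.4, 1.2, -0.9]
opening: 0.737
```

Run:
```python
from h import *
s=get_state();print(s["clock"],s["tool_pos"],s["contact_force"],s["opening"]*.0881)
c=camera_params("wrist");im=snapshot("wrist")[:,:,::-1].copy();cv2.imwrite("pics/w8.png",im)
a=snapshot("scene")[:,:,::-1].copy();cv2.imwrite("pics/s6.png",a);a0=cv2.imread("pics/scene0.png")
def comp(im,lo,hi,box):
  h=cv2.cvtColor(im,cv2.COLOR_BGR2HSV);m=cv2.inRange(h,lo,hi);x0,y0,x1,y1=box;k=np.zeros_like(m);k[y0:y1,x0:x1]=m[y0:y1,x0:x1]
  n,l,st,ce=cv2.connectedComponentsWithStats(k);i=1+np.argmax(st[1:,4]);return st[i],ce[i].round(1)
for n,i in(("start",a0),("now",a)):
  print(n,"yellow",comp(i,(20,110,50),(36,255,255),(110,160,165,220)),"front",comp(i,(95,150,30),(125,255,255),(290,140,410,200)))
print("jar diff",cv2.absdiff(a0,a)[245:310,235:290].mean(),"tray ref",cv2.absdiff(a0,a)[330:380,100:200].mean())
print("wrist",comp(im,(22,150,60),(35,255,255),(200,140,320,250)),w2p(c,[.5565,-.2725,.122]),w2p(c,[.5565,-.2725,.062]))
print(w2p(camera_params("scene"),[.5565,-.2725,.122]))
```

```text
22.075 [ 0.55589626 -0.27297682  0.23790574] [ 0.37864091  1.19754738 -0.88608106] 0.06496898129419315
start yellow (array([124, 171,  25,  41, 799], dtype=int32), array([136.2, 191.6])) front (array([ 301,  148,   95,   28, 1747], dtype=int32), array([346.9, 158.8]))
now yellow (array([124, 171,  26,  41, 797], dtype=int32), array([136.4, 191.6])) front (array([ 301,  150,   96,   28, 1620], dtype=int32), array([347.2, 159.9]))
jar diff 8.630489510489511 tray ref 10.061733333333333
wrist (array([ 243,  156,   34,   51, 1590], dtype=int32), array([259.1, 181. ])) [257.9073443  188.17115517] [257.99397727 171.61877046]
[134.88041068 178.37858678]
```

```bash
python3 -c "
from plant import job
print(job.finish_job())"
```

```text
the job is handed in; nothing more can be done
None
```

I turned the cam disc clockwise to its hard stop, which closed the front, and stood the yellow screwdriver back in its hole. I handed the job in at about 22 s on the clock; no verdict was given.

- **Turning:** The first pass turned the slot only about 62–66° of the 69° available, so I put the blade back in and turned further. The torque then rose from 0.11 to 0.50 N m, which I took as the stop. The slot measured about −79° afterwards, which fits full travel.
- **Front:** In the pictures after the first pass there was no gap left behind it. Its top edge moved about 2 pixels in the scene camera between start and end.
- **Screwdriver:** It was released upright, with its outline in the scene camera within 1 pixel of the start.
- **Jar:** The picture around it changed no more than a reference patch of empty table, so it appears undisturbed.
- **Arm:** It was open and clear of everything, 0.24 m up.

**Disagreement and limits:** The top and wrist cameras disagreed by about 4 mm. I went with the wrist camera for the grasp and halfway between the two for the disc. The 12-picture limit was reached before the placing, so the final checks were made numerically from image pixels rather than by looking.

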